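Shut the parcel flap and hold the scanner on its label

ROBOT

A 6-joint arm with a two-finger parallel gripper is mounted at the origin on the work surface. World frame = base frame: x ahead of the robot, y to its left, z up, the work surface at z = 0. Lengths are in m, angles in rad, forces in N, time in s.
With the tool pointing down it reaches from about 0.425 to 0.95 m from the base axis. Payload 3.5 kg.
Tool frame: the origin (TCP) lies at the very end of the fingers, on their centre line; the grasp point (between the pads) lies 19 mm behind it; z points along the fingers, y is the direction in which the jaws open and shut (so a half turn about z gives the same grasp; the last joint's range is limited). The gripper opens to 85 mm and grips with 20 to 120 N. Pads are 22 mm wide; open, the fingers measure 114 mm over their backs; the gripper's body (76 mm by 85 mm) begins 54 mm behind the grasp point. The pads swing forward as they close: fully open they stand 13 mm farther back than shut.
Start: joints at [1.046, 0.286, 1.577, -0, 1.279, -0.15], TCP at [0.247, 0.628, 0.231] pointing down, gripper open.
Joint ranges: [-2.77, 2.77], [-0.9, 2.22], [0.21, 2.48], [-1.53, 4.67], [0.24, 2.81], [-2.84, 2.84]. Speed limits (rad/s): [2.79, 2.79, 3.14, 3.14, 3.14, 3.14].

INTERFACE

Orientations are given as a unit quaternion [x, y, z, w].
In Python, from plant import ctrl, eyes, ticket gives the robot as it stands.
- The arm moves only by the tool send_rows, never from a script. Its arguments are lists of equal length, an entry for each row: "translation": the shift along the tool's x, y, z in units of 30 mm (1.0 is 30 mm), a list of three; "rotation": the turn, a rotation vector about the tool's x, y, z in units of 5 degrees (1.0 is 5 degrees), a list of three; "grip": the finger opening in mm, from 0 to 85.4. A call has 1 to 5 rows; each row shifts and turns the commanded pose from where the row before left it, along the tool's axes as they then stand; what a row does not reach is not made up. A row lasts 1/8 s, in which the tool goes at most 62.5 mm and 10.7 degrees, less where a joint would pass 70% of its speed; a pose out of reach is approached as far as the arm can. A call is refused whole if a number of a shift passes 1 or a number of a turn 1, either way. A call with a gripper value outside its range is refused whole. The fingers move at their own pace and stop on an object; "squeeze" is the grip in N (left out, the last holds). Time passes only in rows, so rows that do not move let the fingers close. It gives the time, the measured TCP pose, the force and the opening at its end, in the units of the state.
- ctrl.get_state(): the state, without advancing time (a new reading comes with each control period).
- eyes.read_camera(name): name is "scene" or "side" or "wrist"; returns a dict with "image" (480x640x3 uint8, blue, green, red), "mtx" (3x3 intrinsics, pixels), "xyz" and "orientation" of the camera in the world; the wrist camera has in their place "hand_eye" (4x4, takes a point from camera to tool coordinates, whose origin is the TCP and whose axes are the flange's). Camera axes: x right, y down, z forward; pixel columns grow to the right and rows downward; lengths in m; the calibration is good to about 2 mm. A picture is of the moment at which its call begins: read the wrist's pose just before it. There is no depth.
- ticket.sign_off(): hands the job in, once; it reports no verdict.
The state is a dict: "time": time; "qpos": joint angles; "dq": joint speeds; "joint_efforts": joint torques, N m; "eef_pos": TCP position; "tcp_rot": TCP orientation; "contact_force": force on the tool from outside, world axes, zero at the start; "wrist_torque": the same for the moment, N m; "opening": opening from 0.0 (shut) to 1.0 (fully open).
Only numpy, scipy, OpenCV 4.12 (cv2) and the standard library are available. Lean on these libraries where they do the work, as an engineer would, in place of code of your own. Each camera call takes 0.05 s, during which the arm holds its last target. There are 200 camera calls.

TASK

Book out the parcel on the desk: first fold the carton's open flap down flat, so that its address label faces up. Then draw the hand-held scanner up out of its stand, turn it so that its window slants down at about 45 degrees, and hold it in the air aimed at the middle of the label from about 15 cm away, touching neither carton nor desk. Finish still holding it there, steady, with the other things on the desk left where they were.

Things in the scene. Friction and masses are not known exactly. Their poses are not given: they have to be found in the camera images.
- carton: Low cardboard carton, filled and too heavy to shift, 180 (its x) x 260 (its y) x 110 mm high; origin at the centre of its underside. Its top has two flaps that meet in the middle: the one on its +x side is already shut, the one on its -x side (the side nearer the robot) stands open.
- flap_hinge (a point): Middle of the open flap's hinge line, on the carton's top edge on its -x side, 108 mm above the desk; the hinge runs along the carton's y, and the point has the carton's axes.
- flap (a joint): Angle of the open flap, rad: 0 = folded down flat and shut on the carton, 1.57 = standing straight up, more = leaning out over the -x side; it starts between about 1.4 and 1.9. The flap is a stiff panel 88 mm from hinge to free edge, 254 mm along the hinge, 4 mm thick; its hinge is slightly stiff (about 1 N at the free edge moves it) and it stays where it is left.
- label (a point): Centre of the paper address label with bar code, 64 x 100 mm, on the flap's outer face, 44 mm from the hinge line and at the middle of the flap's length. The point's axes are the flap's: x from hinge to free edge, z out of the labelled face (straight up when the flap is shut; then the label is 111 mm above the desk).
- stand: Scanner stand: a weighted black foot 100 x 90 mm that does not move, 10 mm thick, with an upright square sleeve in its middle, open at the top, 44 x 40 mm outside, its rim 70 mm above the desk. Origin at the centre of its underside.
- scanner_head (a point): Centre of the head of the grey cordless hand-held scanner (T shape, 180 g). The head is a bar 100 mm long (its x), 36 mm wide (its y), 34 mm high; under it, 15 mm behind the head's centre, the handle, 32 x 28 mm, goes down 105 mm from the head's underside. In the stand the handle is sunk 60 mm deep in the sleeve with 2 mm play and the head's centre is 132 mm above the desk. x points out of the scanning window, z away from the handle (up in the stand).
- scanner_window (a point): Middle of the scanning window, at the front end of the scanner's head, 51 mm along +x from the head's centre; same axes, it looks along +x. The window is glassy and framed by a dark rubber band.
- tape: Bystander: tape dispenser, black, 130 x 55 mm, 72 mm high; origin at the centre of its underside. Leave alone.
- tumbler: Bystander: lidded drinking tumbler, 82 mm across, 153 mm high; origin at the centre of its underside. Leave alone.
- sanitizer: Bystander: small bottle, 44 mm across, 115 mm high; origin at the centre of its underside. Leave alone.
- stapler: Bystander: stapler, 130 x 36 mm, 46 mm high; origin at the centre of its underside. Leave alone.
- pencup: Bystander: round pen cup, 72 mm across, pens reach up to 160 mm; origin at the centre of its underside. Leave alone.
- marker: Bystander: marker lying on the desk, 130 mm long, 19 mm thick (along its x); origin at the centre of its underside. Leave alone.
- labelroll: Bystander: roll of labels on end, 84 mm across, 55 mm high; origin at the centre of its underside. Leave alone.
Mind the look-alikes: they are no part of the job. What is shaped like the part that bears scanner_head but purple is not meant.

How it is judged:
By the outcome, as a careful person would: the job done as asked, in the order asked, and still so for the second after the job is handed in, while the arm keeps its last pose, push and grip.
It also fails if it takes over 53 s, if anything falls off the work surface, if the arm or the gripper's body presses on something with over 40 N, if the wrist force passes 120 N, or if a joint passes its speed limit or range.

## Working session

There is one attempt and no reset: what is moved stays moved. The work goes in short steps, Python scripts to look and compute and a tool call to move; the robot and the scene stay as the last step left them, time stands still between calls to the robot, and variables do not carry over. Pictures are saved under pics/ and viewed, about 8 in all and at most 12, crops included, and the job is handed in when it is done.

Besides the shell and the picture viewer there is one more tool, called after ">>>" by a JSON object that holds its "fn" and its "kwargs". send_rows: Moves the arm, as the interface text tells. Its arguments: {"type":"object","properties":{"translation":{"type":"array"},"rotation":{"type":"array"},"grip":{"type":"array"},"squeeze":{"type":"number"}},"required":["translation","rotation","grip"]}

```bash
mkdir -p pics; ls; cat > h.py <<'E'
import numpy as np, cv2
from scipy.spatial.transform import Rotation as R
from plant import ctrl, eyes, ticket
def cam(n):
    s=ctrl.get_state(); c=eyes.read_camera(n)
    if n=='wrist':
        T=np.eye(4);T[:3,:3]=R.from_quat(s['tcp_rot']).as_matrix();T[:3,3]=s['eef_pos'];T=T@np.array(c['hand_eye'])
    else:
        T=np.eye(4);T[:3,:3]=R.from_quat(c['orientation']).as_matrix();T[:3,3]=c['xyz']
    return c['image'],np.array(c['mtx']),T
def ray(K,T,uv):
    d=T[:3,:3]@np.linalg.inv(K)@np.array([uv[0],uv[1],1.]); return T[:3,3],d/np.linalg.norm(d)
def onz(K,T,uv,z):
    o,d=ray(K,T,uv); return o+d*(z-o[2])/d[2]
def tri(rs):
    A=sum(np.eye(3)-np.outer(d,d) for o,d in rs); b=sum((np.eye(3)-np.outer(d,d))@o for o,d in rs)
    return np.linalg.solve(A,b)
def proj(K,T,p):
    q=K@(T[:3,:3].T@(np.array(p)-T[:3,3])); return q[:2]/q[2]
E
python3 - <<'E'
from h import *
np.set_printoptions(precision=4,suppress=True)
for n in('scene','side'):
    im,K,T=cam(n); cv2.imwrite(f'pics/{n}0.png',im); np.savez(f'{n}0.npz',K=K,T=T); print(n,K,T)
print(ctrl.get_state())
E
```

```text
pics
scene [[470.781    0.     326.3306]
 [  0.     470.781  240.046 ]
 [  0.       0.       1.    ]] [[ 0.0233  0.5846 -0.811   1.497 ]
 [ 0.9997 -0.0059  0.0245 -0.0562]
 [ 0.0095 -0.8113 -0.5845  0.7725]
 [ 0.      0.      0.      1.    ]]
side [[577.2917   0.     321.0694]
 [  0.     577.2917 239.4993]
 [  0.       0.       1.    ]] [[ 0.9322 -0.2333  0.2768  0.1782]
 [-0.3616 -0.6369  0.6809 -0.9196]
 [ 0.0174 -0.7348 -0.678   1.0206]
 [ 0.      0.      0.      1.    ]]
{'time': 0.1, 'qpos': array([ 1.046 ,  0.2872,  1.578 , -0.    ,  1.2786, -0.15  ]), 'dq': array([ 0.0014, -0.0029, -0.0042, -0.    ,  0.0007,  0.0007]), 'joint_efforts': array([  0.0013, -40.7295, -29.37  ,  -0.0001,   0.0035,  -0.    ]), 'eef_pos': array([0.2468, 0.6276, 0.23  ]), 'tcp_rot': array([ 0.1863,  0.9825, -0.0011, -0.0004]), 'contact_force': array([ 0.1691, -0.6399, -0.6237]), 'wrist_torque': array([0.0096, 0.0049, 0.005 ]), 'opening': 1.0001084940522544}
```

View pics/scene0.png

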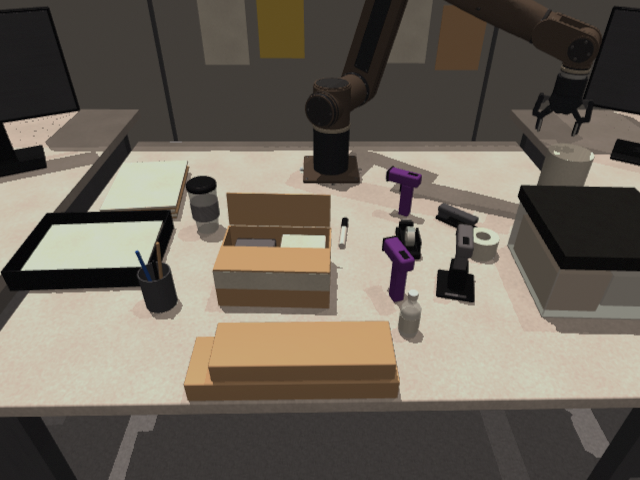

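View pics/side0.png

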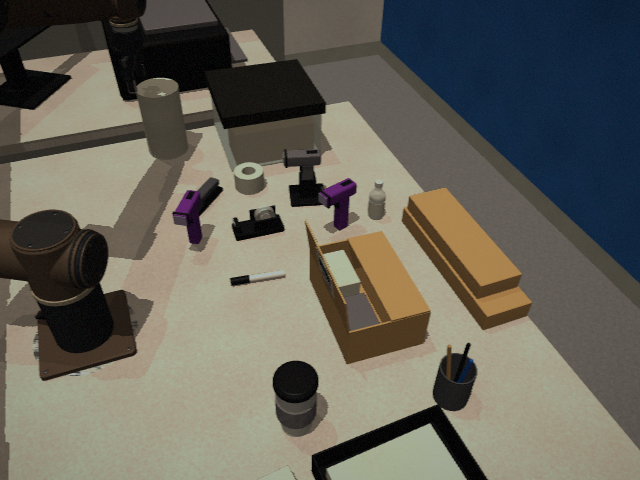

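Scene view: candidates are the purple scanners at (404,190) and (398,265), and the grey one in the black stand at (463,255). In the side view they are at (190,215), (340,203) and (303,175). I choose the grey one and check it with a close crop, with the carton beside it.

```bash
python3 - <<'E'
from h import *
a=cv2.imread('pics/scene0.png');b=cv2.imread('pics/side0.png')
A=cv2.resize(a[215:305,425:490],None,fx=4,fy=4,interpolation=2); B=cv2.resize(b[140:215,275:330],None,fx=4,fy=4,interpolation=2)
C=cv2.resize(b[215:365,300:435],None,fx=2,fy=2,interpolation=2)
D=cv2.resize(a[185:310,210:340],None,fx=2,fy=2,interpolation=2)
o=np.zeros((600,800,3),'uint8')
o[:360,:260]=A; o[:300,260:480]=B; o[:300,490:760]=C; o[310:560,490:750]=D
o=cv2.convertScaleAbs(o,alpha=1.5)
cv2.imwrite('pics/c1.png',o)
E
```

```text
(no output)
```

View pics/c1.png

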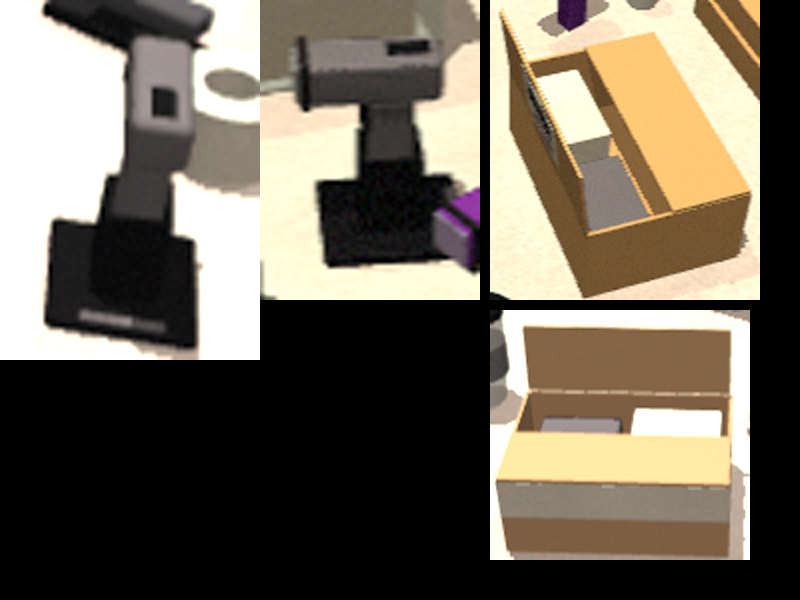

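```bash
python3 - <<'E'
from h import *
np.set_printoptions(precision=4,suppress=True)
S=np.load('scene0.npz');D=np.load('side0.npz')
s=lambda u,v,z:onz(S['K'],S['T'],(u,v),z)[:2]
d=lambda u,v,z:onz(D['K'],D['T'],(u,v),z)[:2]
print('carton scene +x edge',s(213.5,271,.11),s(330,272,.11),'mid',s(222.5,246.5,.11),s(330,248.5,.11))
print('carton side +x edge',d(382.5,232.5,.11),d(430,311.5,.11),'mid',d(348.5,238.5,.11),d(392.5,321,.11),'-x-y',d(347.5,332.5,.11))
print('head top scene front',s(458,224.5,.149),s(473,224.5,.149),'rear',s(458.3,244.5,.149),s(473,245.5,.149))
cs=lambda x,y:(275+(x-260)/4,140+y/4)
print('head top side: rear/front corners',[d(*cs(*p),.149) for p in((440,38),(442,68),(303,40),(303,72))])
cc=lambda x,y:(425+x/4,215+y/4)
print('foot scene',[s(*cc(*p),.01) for p in((50,220),(197,238),(45,325),(197,345))])
# flap top edge triangulation (far end -y = scene? ends)
for n,us,ud in(('+y',((730-490)/2+210,(332-310)/2+185),(306.5,221)),('-y',((525-490)/2+210,(327-310)/2+185),None)):
    if ud: print(n,tri([ray(S['K'],S['T'],us),ray(D['K'],D['T'],ud)]))
print('hinge scene',[s((x-490)/2+210,(y-310)/2+185,.108) for x,y in((525,392),(731,395))])
# objects near
for n,p in(('stapler',(457,216)),('roll',(485,245)),('tape',(410,240)),('purple',(398,297)),('purple2',(405,212)),('marker',(344,232)),('tumbler',(207,230)),('sanit',(409,333)),('bin left',(540,300))): print(n,s(*p,0))
E
```

```text
carton scene +x edge [ 0.6916 -0.2792] [ 0.6981 -0.0232] mid [ 0.6013 -0.2735] [ 0.6118 -0.0206]
carton side +x edge [ 0.6952 -0.0324] [ 0.6815 -0.286 ] mid [ 0.6113 -0.024 ] [ 0.5978 -0.2816] -x-y [ 0.5009 -0.2767]
head top scene front [0.5716 0.2856] [0.572  0.3216] rear [0.652 0.266] [0.6561 0.2982]
head top side: rear/front corners [array([0.6599, 0.2881]), array([0.6485, 0.255 ]), array([0.5729, 0.3168]), array([0.561 , 0.2816])]
foot scene [array([0.5728, 0.2568]), array([0.5917, 0.3461]), array([0.6709, 0.2325]), array([0.6893, 0.3187])]
+y [ 0.5084 -0.0191  0.1912]
hinge scene [array([ 0.5122, -0.2751]), array([ 0.5213, -0.0167])]
stapler [0.3043 0.3758]
roll [0.4532 0.417 ]
tape [0.4273 0.2118]
purple [0.6615 0.1433]
purple2 [0.2804 0.2211]
marker [0.3861 0.0279]
tumbler [ 0.3722 -0.3665]
sanit [0.7781 0.1505]
bin left [0.6765 0.4834]
```

>>> {"fn": "send_rows", "kwargs": {"translation": [[-0.9,-0.6,-0.3],[-0.95,-0.6,-0.3],[-0.95,-0.6,-0.3],[-0.95,-0.6,-0.3],[-0.95,-0.6,-0.3]], "rotation": [[0,0,0],[0,0,0],[0,0,0],[0,0,0],[0,0,0]], "grip": [85,85,85,85,85]}}

```text
time: 0.72
eef_pos: [0.3457, 0.4916, 0.2759]
tcp_rot: [0.186, 0.983, -0.0, -0.0]
contact_force: [0.5, 1.2, -0.3]
opening: 0.999
```

>>> {"fn": "send_rows", "kwargs": {"translation": [[-0.95,-0.6,0],[-0.95,-0.6,0],[-0.95,-0.6,0],[0,0,0],[0,0,0]], "rotation": [[0,0,0],[0,0,0],[0,0,0],[0,0,-0.5],[0,0,-0.5]], "grip": [85,85,85,85,85]}}

```text
time: 1.35
eef_pos: [0.4053, 0.4105, 0.2757]
tcp_rot: [0.143, 0.99, -0.0, -0.0]
contact_force: [-1.0, 0.4, 0.4]
opening: 0.994
```

```bash
cat >> h.py <<'E'
def snap(n,name):
    im,K,T=cam(n); cv2.imwrite(f'pics/{name}.png',im); np.savez(f'{name}.npz',K=K,T=T)
def st():
    s=ctrl.get_state(); M=R.from_quat(s['tcp_rot']).as_matrix()
    print('t',round(s['time'],2),'p',s['eef_pos'].round(4),'x',M[:,0].round(3),'y',M[:,1].round(3),'z',M[:,2].round(3),'F',s['contact_force'].round(1),'op',round(s['opening'],3),'q',s['qpos'].round(2))
    return s['eef_pos'],M
def to(p,Mt=None):
    q,M=st(); t=M.T@(np.array(p)-q)/.03; print('units T',t.round(2))
    if Mt is not None: print('units R',(R.from_matrix(M.T@Mt).as_rotvec()/np.radians(5)).round(2))
E
python3 - <<'E'
from h import *
snap('wrist','w1'); st()
E
```

```text
t 1.4 p [0.4051 0.4107 0.2757] x [-0.959  0.282  0.001] y [ 0.282  0.959 -0.001] z [-0.001 -0.001 -1.   ] F [-0.5  0.2  0.4] op 0.994 q [ 0.62  0.04  1.77  0.    1.33 -0.67]
```

View pics/w1.png

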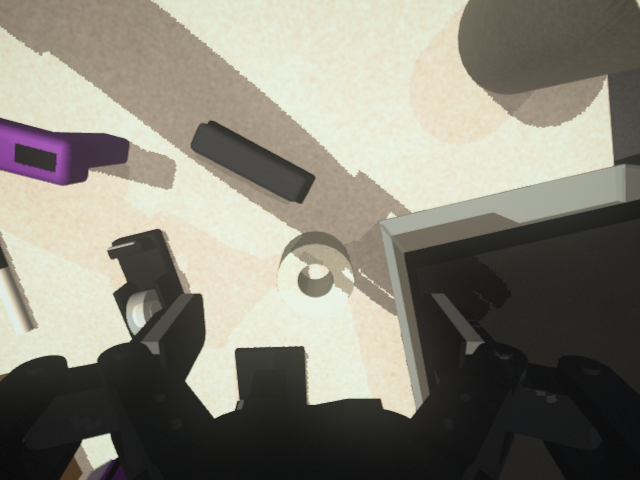

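>>> {"fn": "send_rows", "kwargs": {"translation": [[-0.4,-1,0],[-0.4,-1,0],[-0.4,-1,0],[-0.4,-1,0],[-0.4,-1,0]], "rotation": [[0,0,0],[0,0,0],[0,0,0],[0,0,0],[0,0,0]], "grip": [0,0,0,0,0]}}

```text
time: 2.02
eef_pos: [0.4198, 0.2493, 0.2759]
tcp_rot: [0.143, 0.99, -0.0, -0.0]
contact_force: [-0.1, -0.4, 0.2]
opening: -0.001
```

>>> {"fn": "send_rows", "kwargs": {"translation": [[-0.4,-1,0],[-0.4,-1,0],[-0.4,-1,0],[-0.4,-1,0],[-0.4,-1,0]], "rotation": [[0,0,0],[0,0,0],[0,0,0],[0,0,0],[0,0,0]], "grip": [0,0,0,0,0]}}

```text
time: 2.65
eef_pos: [0.4348, 0.0886, 0.276]
tcp_rot: [0.143, 0.99, -0.0, -0.0]
contact_force: [0.5, 0.3, -0.2]
opening: 0.001
```

>>> {"fn": "send_rows", "kwargs": {"translation": [[-0.4,-1,0],[-0.4,-1,0],[-0.3,-1,0],[-0.3,-1,0],[-0.3,-1,0]], "rotation": [[0,0,0],[0,0,0],[0,0,0],[0,0,0],[0,0,0]], "grip": [0,0,0,0,0]}}

```text
time: 3.28
eef_pos: [0.4412, -0.0697, 0.276]
tcp_rot: [0.144, 0.99, 0.0, -0.0]
contact_force: [0.6, -0.2, 0.4]
opening: 0.001
```

>>> {"fn": "send_rows", "kwargs": {"translation": [[0,-1,0],[0,-1,0],[0,0,0],[0,0,0],[0,0,0]], "rotation": [[0,0,0],[0,0,0],[0,0,-1],[0,0,-1],[0,0,-0.8]], "grip": [0,0,0,0,0]}}

```text
time: 3.9
eef_pos: [0.4242, -0.1263, 0.2759]
tcp_rot: [0.021, 1.0, 0.0, -0.0]
contact_force: [0.4, -0.3, 0.6]
opening: -0.002
```

```bash
python3 - <<'E'
from h import *
to([.45,-.147,.165]); snap('side','s2')
im=cv2.imread('pics/s2.png'); cv2.imwrite('pics/s2c.png',cv2.convertScaleAbs(cv2.resize(im[120:380,180:460],None,fx=2,fy=2),alpha=1.4))
E
```

```text
t 3.9 p [ 0.4242 -0.1263  0.2759] x [-0.999  0.042  0.001] y [0.042 0.999 0.   ] z [-0.001  0.    -1.   ] F [ 0.4 -0.3  0.6] op -0.002 q [-0.52 -0.28  2.07  0.    1.36 -2.05]
units T [-0.89 -0.66  3.7 ]
```

View pics/s2c.png

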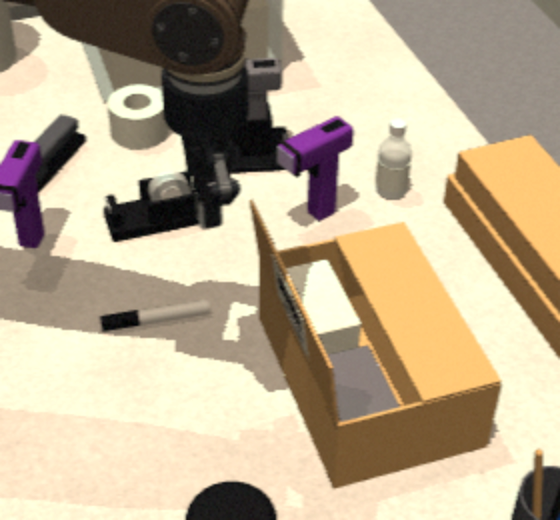

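>>> {"fn": "send_rows", "kwargs": {"translation": [[-0.4,-0.7,0.5],[-0.4,0,0.8],[0,0,0.8],[0,0,0.8],[0,0,0.8]], "rotation": [[0,0,0],[0,0,0],[0,0,0],[0,0,0],[0,0,0]], "grip": [0,0,0,0,0]}}

```text
time: 4.58
eef_pos: [0.4474, -0.1481, 0.1643]
tcp_rot: [0.022, 1.0, 0.0, -0.0]
contact_force: [-1.1, 0.2, 0.7]
opening: 0.004
```

>>> {"fn": "send_rows", "kwargs": {"translation": [[-0.4,0,0],[-0.4,0,0],[-0.4,0,0],[-0.4,0,0],[-0.4,0,0]], "rotation": [[0,0,0],[0,0,0],[0,0,0],[0,0,0],[0,0,0]], "grip": [0,0,0,0,0]}}

```text
time: 5.2
eef_pos: [0.5084, -0.1511, 0.1657]
tcp_rot: [0.022, 1.0, -0.0, -0.0]
contact_force: [-0.7, -0.0, -0.3]
opening: 0.003
```

>>> {"fn": "send_rows", "kwargs": {"translation": [[-0.4,0,0],[-0.4,0,0],[-0.3,0,0.2],[-0.3,0,0.3],[-0.2,0,0.3]], "rotation": [[0,0,0],[0,0,0],[0,0,0],[0,0,0],[0,0,0]], "grip": [0,0,0,0,0]}}

```text
time: 5.82
eef_pos: [0.5562, -0.1531, 0.1408]
tcp_rot: [0.022, 1.0, -0.0, 0.0]
contact_force: [0.7, -0.3, 1.5]
opening: -0.0
```

>>> {"fn": "send_rows", "kwargs": {"translation": [[-0.15,0,0.3],[-0.1,0,0.25],[-0.1,0,0.2],[0,0,0.1],[0,0,0]], "rotation": [[0,0,0],[0,0,0],[0,0,0],[0,0,0],[0,0,0]], "grip": [0,0,0,0,0]}}

```text
time: 6.45
eef_pos: [0.5657, -0.1534, 0.1155]
tcp_rot: [0.022, 1.0, 0.0, -0.0]
contact_force: [-0.5, 0.3, -0.0]
opening: -0.0
```

>>> {"fn": "send_rows", "kwargs": {"translation": [[0,0,0.1],[0,0,0.05],[0,0,0]], "rotation": [[0,0,0],[0,0,0],[0,0,0]], "grip": [0,0,0]}}

```text
time: 6.82
eef_pos: [0.5659, -0.1535, 0.1113]
tcp_rot: [0.022, 1.0, -0.0, -0.0]
contact_force: [0.7, -0.4, 0.0]
opening: -0.002
```

>>> {"fn": "send_rows", "kwargs": {"translation": [[0,0,0.05],[0,0,0.05],[0,0,0]], "rotation": [[0,0,0],[0,0,0],[0,0,0]], "grip": [0,0,0]}}

```text
time: 7.2
eef_pos: [0.566, -0.1535, 0.11]
tcp_rot: [0.021, 1.0, 0.0, -0.0]
contact_force: [-3.2, 0.1, 7.7]
opening: 0.003
```

>>> {"fn": "send_rows", "kwargs": {"translation": [[0,0,0.07],[0,0,0],[0,0,-0.5],[0,0,-1],[0,0,-1]], "rotation": [[0,0,0],[0,0,0],[0,0,0],[0,0,0],[0,0,0]], "grip": [0,0,0,0,0]}}

```text
time: 7.82
eef_pos: [0.5657, -0.1534, 0.1818]
tcp_rot: [0.022, 1.0, 0.0, -0.0]
contact_force: [1.0, 0.8, -0.2]
opening: -0.002
```

>>> {"fn": "send_rows", "kwargs": {"translation": [[-0.5,0.7,-1],[-0.5,1,-1],[-0.5,1,-1],[-0.5,1,0],[0,1,0]], "rotation": [[0,0,0],[0,0,0],[0,0,0],[0,0,0],[0,0,0]], "grip": [85,85,85,85,85]}}

```text
time: 8.45
eef_pos: [0.6329, -0.0143, 0.2718]
tcp_rot: [0.022, 1.0, -0.0, 0.001]
contact_force: [0.3, -0.4, 0.5]
opening: 0.994
```

```bash
python3 - <<'E'
from h import *
st(); snap('side','s3'); snap('wrist','w3')
im=cv2.imread('pics/s3.png')[130:370,250:450]; w=cv2.imread('pics/w3.png')
o=np.zeros((480,800,3),'uint8'); o[:,:400]=cv2.resize(im,None,fx=2,fy=2); o[:300,400:]=cv2.resize(w,(400,300))
cv2.imwrite('pics/c3.png',cv2.convertScaleAbs(o,alpha=1.3))
E
```

```text
t 8.45 p [ 0.6329 -0.0143  0.2718] x [-0.999  0.043 -0.001] y [ 0.043  0.999 -0.   ] z [ 0.001 -0.    -1.   ] F [ 0.3 -0.4  0.5] op 0.994 q [-0.18  0.17  1.64  0.    1.33 -1.71]
```

View pics/c3.png

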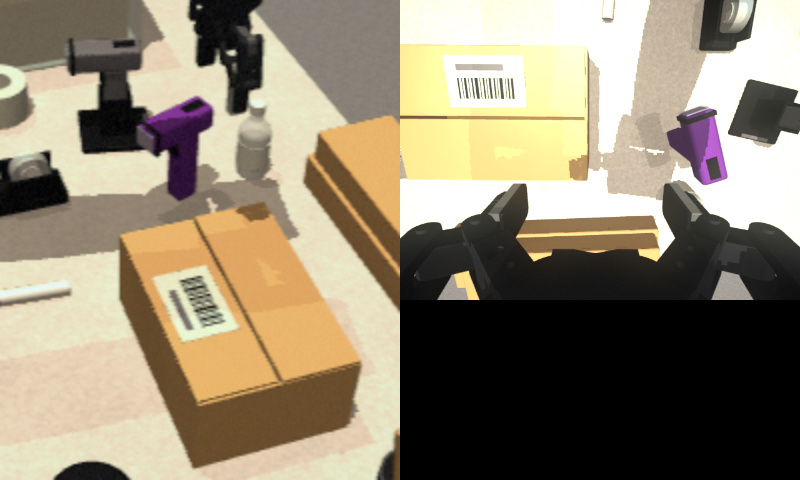

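Side crop: flap is shut flush, label up, centred near crop (195,302). Wrist crop: label at (484,82), purple scanner (700,145), and the grey scanner in the stand at (765,112). Next I measure the label and look down on the stand.

>>> {"fn": "send_rows", "kwargs": {"translation": [[-0.3,1,-0.2],[-0.3,1,0],[-0.3,1,0],[-0.3,1,0],[-0.3,1,0]], "rotation": [[0,0,0],[0,0,0],[0,0,0],[0,0,0],[0,0,0]], "grip": [85,85,85,85,85]}}

```text
time: 9.18
eef_pos: [0.6838, 0.1325, 0.277]
tcp_rot: [0.022, 1.0, -0.0, -0.0]
contact_force: [0.2, -0.6, -0.9]
opening: 0.988
```

>>> {"fn": "send_rows", "kwargs": {"translation": [[-0.3,1,0],[-0.3,1,0],[-0.4,1,0],[-0.4,1,0],[0,0,0]], "rotation": [[0,0,0.5],[0,0,0.6],[0,0,0.8],[0,0,0.9],[0,0,0]], "grip": [85,85,85,85,85]}}

```text
time: 9.8
eef_pos: [0.7397, 0.247, 0.2759]
tcp_rot: [0.142, 0.99, -0.0, -0.0]
contact_force: [-0.8, -0.2, -0.6]
opening: 0.997
```

```bash
python3 - <<'E'
from h import *
np.set_printoptions(precision=4,suppress=True)
D=np.load('s3.npz');W=np.load('w3.npz')
print('label side',np.mean([onz(D['K'],D['T'],p,.111) for p in((326.5,268.5),(354,261.5),(369,294),(342.5,301.5))],0))
c=[onz(W['K'],W['T'],((x-400)*1.6,y*1.6),.111) for x,y in((444,57),(521,55),(525,106),(447,108))]
print('label wrist',np.mean(c,0),c)
st(); snap('wrist','w4')
E
```

```text
label side [ 0.5563 -0.1489  0.111 ]
label wrist [ 0.5563 -0.1503  0.111 ] [array([ 0.5242, -0.1952,  0.111 ]), array([ 0.5258, -0.0992,  0.111 ]), array([ 0.5884, -0.1019,  0.111 ]), array([ 0.5867, -0.205 ,  0.111 ])]
t 9.8 p [0.7397 0.247  0.2759] x [-0.959  0.282  0.001] y [ 0.282  0.959 -0.001] z [-0.001 -0.    -1.   ] F [-0.8 -0.2 -0.6] op 0.997 q [ 0.19  0.5   1.22 -0.    1.42 -1.09]
```

View pics/w4.png

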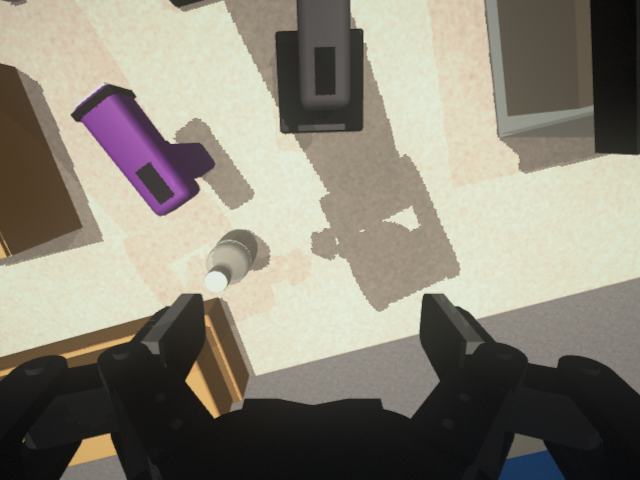

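```bash
python3 - <<'E'
from h import *
np.set_printoptions(precision=4,suppress=True)
W=np.load('w4.npz'); f=lambda u,v,z:onz(W['K'],W['T'],(u,v),z)[:2]
l=f(298,2,.145),f(301,98,.145); r=f(350,2,.145),f(349.5,98,.145)
print('edges',l,r,'width',np.linalg.norm(l[1]-r[1]),np.linalg.norm(l[0]-r[0]))
for a,b in(l,r): v=a-b; print('heading',np.degrees(np.arctan2(v[1],v[0])))
rear=f(325,105,.149); print('rear',rear,f(325,109,.135))
ft=np.array([f(276,31,.01),f(363,29,.01),f(362,131,.01),f(282,132,.01)]);print('foot',ft,ft.mean(0))
v=ft[0]-ft[3];w=ft[1]-ft[2]; print([np.degrees(np.arctan2(a[1],a[0])) for a in(v,w,ft[1]-ft[0],ft[2]-ft[3])])
E
```

```text
edges (array([0.5907, 0.2804]), array([0.6485, 0.2649])) (array([0.6005, 0.3135]), array([0.6583, 0.2978])) width 0.03431862834956145 0.03452480263067122
heading 165.0136751322644
heading 164.81644457117534
rear [0.6581 0.2797] [0.6598 0.2797]
foot [[0.5669 0.259 ]
 [0.59   0.3437]
 [0.6854 0.3183]
 [0.662  0.235 ]] [0.6261 0.289 ]
[np.float64(165.85286372231877), np.float64(165.07211266225636), np.float64(74.7343076610226), np.float64(74.25648529257329)]
```

```bash
python3 - <<'E'
from h import *
a=np.radians(165);x=np.array([np.cos(a),np.sin(a),0]);z=np.array([0,0,-1.]);y=np.cross(z,x)
to([.6163,.2913,.2],np.c_[x,y,z])
E
```

```text
t 9.85 p [0.7394 0.2459 0.2761] x [-0.959  0.282  0.001] y [ 0.282  0.959 -0.001] z [-0.001 -0.001 -1.   ] F [0.7 0.  0.6] op 0.996 q [ 0.19  0.49  1.23 -0.    1.42 -1.09]
units T [4.36 0.29 2.54]
units R [-0.01 -0.01 -0.28]
```

>>> {"fn": "send_rows", "kwargs": {"translation": [[0.9,0.1,0],[0.9,0.1,0],[0.9,0.1,0.5],[0.9,0,0.5],[0.75,0,0.5]], "rotation": [[0,0,0],[0,0,0],[0,0,0],[0,0,0],[0,0,-0.3]], "grip": [85,85,85,85,85]}}

```text
time: 10.48
eef_pos: [0.6156, 0.2906, 0.2321]
tcp_rot: [0.13, 0.991, -0.0, 0.0]
contact_force: [0.7, -0.1, 0.2]
opening: 0.998
```

>>> {"fn": "send_rows", "kwargs": {"translation": [[0,0,0.5],[0,0,0]], "rotation": [[0,0,0],[0,0,0]], "grip": [85,85]}}

```text
time: 10.72
eef_pos: [0.6164, 0.2906, 0.2156]
tcp_rot: [0.131, 0.991, -0.001, -0.001]
contact_force: [0.5, 0.2, 0.6]
opening: 0.998
```

```bash
python3 - <<'E'
from h import *
a=np.radians(165);x=np.array([np.cos(a),np.sin(a),0]);z=np.array([0,0,-1.]);y=np.cross(z,x)
to([.6163,.2913,.113],np.c_[x,y,z])
E
```

```text
t 10.72 p [0.6164 0.2906 0.2156] x [-0.966  0.259  0.002] y [ 0.259  0.966 -0.002] z [-0.002 -0.001 -1.   ] F [0.5 0.2 0.6] op 0.998 q [ 0.29  0.31  1.57 -0.    1.26 -1.02]
units T [0.   0.03 3.42]
units R [-0.02 -0.02 -0.01]
```

Descend, close gently then firmly.

>>> {"fn": "send_rows", "kwargs": {"translation": [[0,0,0.8],[0,0,0.8],[0,0,0.8],[0,0,0.7],[0,0,0.3]], "rotation": [[0,0,0],[0,0,0],[0,0,0],[0,0,0],[0,0,0]], "grip": [85,85,85,85,85]}}

```text
time: 11.35
eef_pos: [0.6167, 0.2913, 0.1137]
tcp_rot: [0.131, 0.991, -0.0, -0.001]
contact_force: [-0.7, -0.8, -0.5]
opening: 0.996
```

>>> {"fn": "send_rows", "kwargs": {"translation": [[0,0,0],[0,0,0],[0,0,0],[0,0,0],[0,0,0]], "rotation": [[0,0,0],[0,0,0],[0,0,0],[0,0,0],[0,0,0]], "grip": [60,45,30,20,20], "squeeze": 60}}

```text
time: 11.98
eef_pos: [0.6176, 0.2922, 0.1169]
tcp_rot: [0.13, 0.991, 0.0, 0.001]
contact_force: [-0.8, -0.7, 5.1]
opening: 0.412
```

>>> {"fn": "send_rows", "kwargs": {"translation": [[0,0,-0.2],[0,0,-0.4],[0,0,-0.5],[0,0,-0.6],[0,0,-0.6]], "rotation": [[0,0,0],[0,0,0],[0,0,0],[0,0,0],[0,0,0]], "grip": [20,20,20,20,20]}}

```text
time: 12.6
eef_pos: [0.6168, 0.2921, 0.186]
tcp_rot: [0.13, 0.991, 0.0, 0.0]
contact_force: [-0.1, -0.3, -2.2]
opening: 0.411
```

>>> {"fn": "send_rows", "kwargs": {"translation": [[0,0,-0.6],[0,0,-0.8],[0,0,-0.8],[0,0,-0.8],[0,0,0]], "rotation": [[0,0,0],[0,0,0],[0,0,0],[0,0,0],[0,0,0]], "grip": [20,20,20,20,20]}}

```text
time: 13.22
eef_pos: [0.6179, 0.2924, 0.2783]
tcp_rot: [0.13, 0.991, 0.001, 0.003]
contact_force: [-0.3, -0.2, -2.2]
opening: 0.414
```

```bash
python3 - <<'E'
from h import *
st(); snap('side','s5'); snap('scene','c5')
a=cv2.imread('pics/s5.png')[60:240,230:400]; b=cv2.imread('pics/c5.png')[110:310,390:540]
o=np.zeros((540,800,3),'uint8'); o[:540,:510]=cv2.resize(a,(510,540)); o[:386,510:]=cv2.resize(b,(290,386))
cv2.imwrite('pics/c5c.png',cv2.convertScaleAbs(o,alpha=1.5))
E
```

```text
t 13.22 p [0.6179 0.2924 0.2783] x [-0.966  0.258 -0.005] y [0.258 0.966 0.003] z [ 0.006  0.002 -1.   ] F [-0.3 -0.2 -2.2] op 0.414 q [ 0.29  0.27  1.51  0.    1.35 -1.02]
```

View pics/c5c.png

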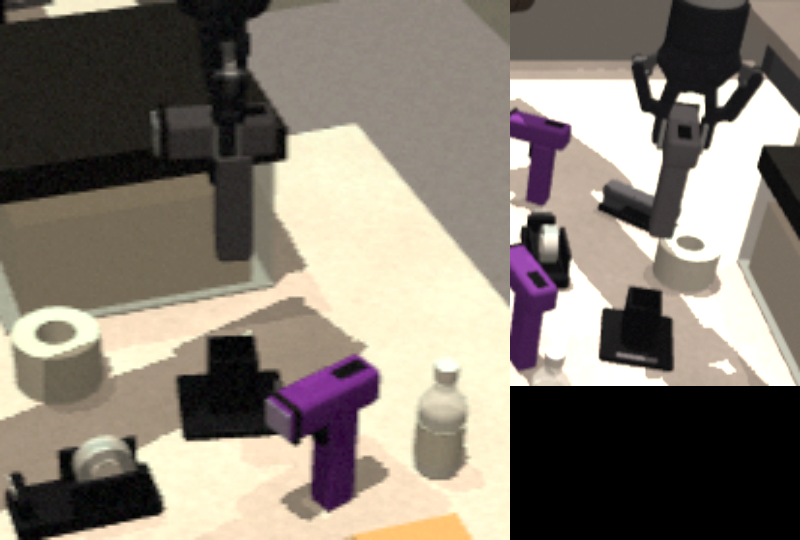

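```bash
cat >> h.py <<'E'
HC=np.array([.007,0,-.0155])
E
python3 - <<'E'
from h import *
p,M=st()
for n,off in(('s5',(230,60,3,3,0)),('c5',(390,110,290/150,386/200,510))):
    W=np.load(n+'.npz')
    for nm,q in(('window',[.051,0,0]),('rear',[-.05,0,0]),('reartop-y',[-.05,-.018,-.017]),('reartop+y',[-.05,.018,-.017]),('rearbot-y',[-.05,-.018,.017]),('fronttop-y',[.05,-.018,-.017]),('frontbot-y',[.05,-.018,.017]),('handlebot rear -y',[-.031,-.014,.122]),('handlebot front -y',[.001,-.014,.122]),('handlebot rear +y',[-.031,.014,.122])):
        u=proj(W['K'],W['T'],p+M@(HC+np.array(q))); print(n,nm,((u-off[:2])*off[2:4]+[off[4],0]).round(0))
E
```

```text
t 13.32 p [0.6165 0.2919 0.2741] x [-0.966  0.258  0.   ] y [ 0.258  0.966 -0.   ] z [-0. -0. -1.] F [-0.2  0.2 -2.6] op 0.418 q [ 0.29  0.27  1.51 -0.    1.35 -1.02]
s5 window [153. 137.]
s5 rear [274. 132.]
s5 reartop-y [277. 125.]
s5 reartop+y [272. 103.]
s5 rearbot-y [276. 161.]
s5 fronttop-y [155. 129.]
s5 frontbot-y [156. 166.]
s5 handlebot rear -y [251. 266.]
s5 handlebot front -y [215. 267.]
s5 handlebot rear +y [248. 248.]
c5 window [678. 115.]
c5 rear [680. 157.]
c5 reartop-y [666. 141.]
c5 reartop+y [701. 145.]
c5 rearbot-y [660. 168.]
c5 fronttop-y [665. 100.]
c5 frontbot-y [660. 126.]
c5 handlebot rear -y [647. 239.]
c5 handlebot front -y [647. 224.]
c5 handlebot rear +y [671. 242.]
```

```bash
cat >> h.py <<'E'
L=np.array([.556,-.150,.111])
def goal(hd=165,dist=.15,pit=45):
    a=np.radians(hd);b=np.radians(pit);h=np.array([np.cos(a),np.sin(a),0]);k=np.array([0,0,1.])
    x=h*np.cos(b)-k*np.sin(b); z=-(h*np.sin(b)+k*np.cos(b)); M=np.c_[x,np.cross(z,x),z]
    return L-x*(dist+.051)-M@HC,M
E
python3 - <<'E'
from h import *
g,M=goal(); print(g); to(g,M)
E
```

```text
[ 0.70865334 -0.19090334  0.24711806]
t 13.32 p [0.6165 0.2919 0.2741] x [-0.966  0.258  0.   ] y [ 0.258  0.966 -0.   ] z [-0. -0. -1.] F [-0.2  0.2 -2.6] op 0.418 q [ 0.29  0.27  1.51 -0.    1.35 -1.02]
units T [ -7.13 -14.75   0.9 ]
units R [ 0.   -9.    0.01]
```

>>> {"fn": "send_rows", "kwargs": {"translation": [[0,0,-0.7],[0,-0.2,-1],[-0.3,-0.8,-0.6],[-0.5,-1,0],[-0.5,-1,0]], "rotation": [[0,0,0],[0,0,0],[0,0,0],[0,0,0],[0,0,0]], "grip": [20,20,20,20,20]}}

```text
time: 13.95
eef_pos: [0.6312, 0.1942, 0.3443]
tcp_rot: [0.13, 0.992, 0.0, 0.0]
contact_force: [0.3, -0.4, -2.5]
opening: 0.414
```

>>> {"fn": "send_rows", "kwargs": {"translation": [[-0.5,-1,0],[-0.5,-1,0],[-0.5,-1,0],[-0.5,-1,0],[-0.5,-1,0]], "rotation": [[0,0,0],[0,0,0],[0,0,0],[0,0,0],[0,0,0]], "grip": [20,20,20,20,20]}}

```text
time: 14.58
eef_pos: [0.6649, 0.0296, 0.3437]
tcp_rot: [0.13, 0.991, 0.0, -0.0]
contact_force: [0.1, -0.5, -3.2]
opening: 0.413
```

>>> {"fn": "send_rows", "kwargs": {"translation": [[-0.5,-1,0],[-0.5,-1,0],[-0.5,-1,0],[-0.5,-1,0],[-0.5,-1,0]], "rotation": [[0,0,0],[0,0,0],[0,0,0],[0,0,0],[0,0,0]], "grip": [20,20,20,20,20]}}

```text
time: 15.2
eef_pos: [0.6986, -0.1347, 0.3436]
tcp_rot: [0.13, 0.991, 0.0, -0.0]
contact_force: [0.1, -0.7, -2.8]
opening: 0.409
```

>>> {"fn": "send_rows", "kwargs": {"translation": [[-0.3,-0.8,0],[0,0,0],[0,0,0],[0,0,0],[0,0,0]], "rotation": [[0,-0.4,0],[0,-0.8,0],[0,-0.9,0],[0,-0.9,0],[0,-0.9,0]], "grip": [20,20,20,20,20]}}

```text
time: 15.82
eef_pos: [0.7006, -0.159, 0.3438]
tcp_rot: [0.128, 0.977, -0.022, 0.169]
contact_force: [0.0, -0.7, -1.8]
opening: 0.41
```

>>> {"fn": "send_rows", "kwargs": {"translation": [[0,0,0],[0,0,0],[0,0,0],[0,0,0],[0,0,0]], "rotation": [[0,-0.9,0],[0,-0.9,0],[0,-0.9,0],[0,-0.9,0],[0,-0.8,0]], "grip": [20,20,20,20,20]}}

```text
time: 16.45
eef_pos: [0.7002, -0.1588, 0.3434]
tcp_rot: [0.122, 0.927, -0.046, 0.352]
contact_force: [0.3, -0.0, -1.1]
opening: 0.409
```

>>> {"fn": "send_rows", "kwargs": {"translation": [[0,0,0],[0,0,0],[0,0,0]], "rotation": [[0,-0.7,0],[0,0,0],[0,0,0]], "grip": [20,20,20]}}

```text
time: 16.82
eef_pos: [0.7009, -0.1591, 0.3438]
tcp_rot: [0.12, 0.916, -0.05, 0.379]
contact_force: [-0.1, 0.0, -1.5]
opening: 0.407
```

```bash
python3 - <<'E'
from h import *
g,M=goal(); print(g); to(g,M)
E
```

```text
[ 0.70865334 -0.19090334  0.24711806]
t 16.82 p [ 0.7009 -0.1591  0.3438] x [-0.683  0.183 -0.707] y [ 0.258  0.966 -0.   ] z [ 0.683 -0.183 -0.707] F [-0.1  0.  -1.5] op 0.407 q [-0.4  -0.04  1.86  0.19  0.55 -1.83]
units T [ 1.91 -0.96  2.65]
units R [ 0.   -0.    0.01]
```

>>> {"fn": "send_rows", "kwargs": {"translation": [[0.4,-0.2,0.6],[0.4,-0.2,0.6],[0.4,-0.2,0.6],[0.4,-0.2,0.5],[0.3,-0.15,0.35]], "rotation": [[0,0,0],[0,0,0],[0,0,0],[0,0,0],[0,0,0]], "grip": [20,20,20,20,20]}}

```text
time: 17.45
eef_pos: [0.7084, -0.1913, 0.2431]
tcp_rot: [0.121, 0.917, -0.049, 0.378]
contact_force: [-0.5, 0.3, -2.1]
opening: 0.413
```

>>> {"fn": "send_rows", "kwargs": {"translation": [[0,0,0],[0,0,0],[0,0,0]], "rotation": [[0,0,0],[0,0,0],[0,0,0]], "grip": [20,20,20]}}

```text
time: 17.82
eef_pos: [0.7095, -0.1909, 0.2479]
tcp_rot: [0.12, 0.916, -0.05, 0.38]
contact_force: [0.3, 0.5, -2.4]
opening: 0.411
```

```bash
python3 - <<'E'
from h import *
g,M=goal(); to(g,M); p,M=st()
snap('side','s6'); snap('scene','c6')
o=np.zeros((560,800,3),'uint8')
for n,(x,y,w,h),ox in(('s6',(310,90,160,230),0),('c6',(190,80,160,224),400)):
    W=np.load(n+'.npz'); im=cv2.imread(f'pics/{n}.png'); c=cv2.resize(im[y:y+h,x:x+w],None,fx=2.5,fy=2.5)[:560]; o[:len(c),ox:ox+c.shape[1]]=cv2.convertScaleAbs(c,alpha=1.4)
    for q in([.051,0,0],[.051,-.018,-.017],[.051,.018,-.017],[.051,-.018,.017],[-.05,0,0],[-.015,0,.122],[.201,0,0]):
        u=(proj(W['K'],W['T'],p+M@(HC+np.array(q)))-[x,y])*2.5+[ox,0]; cv2.circle(o,tuple(int(v) for v in u),2,(0,0,255),-1)
cv2.imwrite('pics/c6c.png',o)
E
```

```text
t 17.82 p [ 0.7095 -0.1909  0.2479] x [-0.682  0.182 -0.708] y [ 0.258  0.966 -0.   ] z [ 0.684 -0.183 -0.706] F [ 0.3  0.5 -2.4] op 0.411 q [-0.44  0.08  1.92  0.35  0.38 -2.03]
units T [ 0.04 -0.01 -0.  ]
units R [0.   0.02 0.01]
t 17.82 p [ 0.7095 -0.1909  0.2479] x [-0.682  0.182 -0.708] y [ 0.258  0.966 -0.   ] z [ 0.684 -0.183 -0.706] F [ 0.3  0.5 -2.4] op 0.411 q [-0.44  0.08  1.92  0.35  0.38 -2.03]
```

View pics/c6c.png

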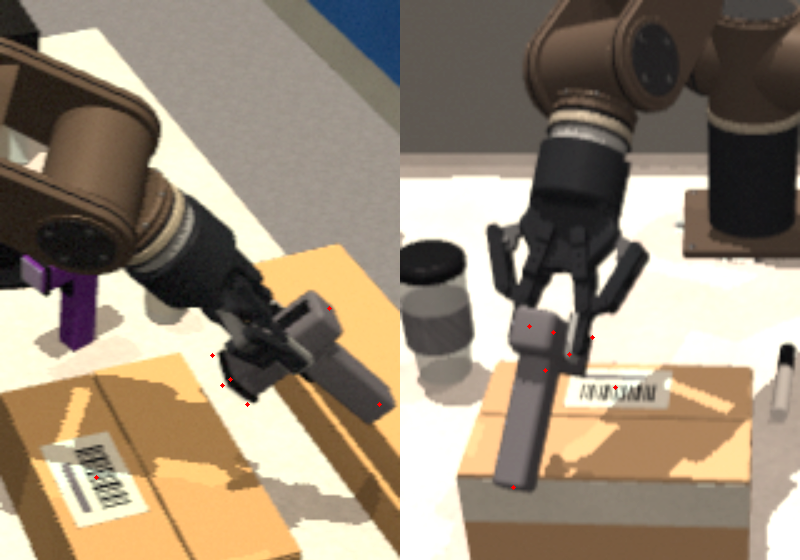

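The side and scene overlays agree with the pictures to about 3 mm. The aim point falls on the label centre in both: side crop (97,478), scene crop (615,387). The handle end is at (379,404) side and (514,487) scene, clear of the carton. I let it settle, then hand in.

>>> {"fn": "send_rows", "kwargs": {"translation": [[0,0,0],[0,0,0],[0,0,0],[0,0,0]], "rotation": [[0,0,0],[0,0,0],[0,0,0],[0,0,0]], "grip": [20,20,20,20]}}

```text
time: 18.42
eef_pos: [0.709, -0.1908, 0.2467]
tcp_rot: [0.12, 0.916, -0.05, 0.379]
contact_force: [-0.2, 0.4, -1.3]
opening: 0.412
```

```bash
python3 - <<'E'
from h import *
p,M=st(); w=p+M@(HC+[.051,0,0]); d=L-w; r=np.linalg.norm(d)
print('dist',r,'aim off deg',np.degrees(np.arccos(d@M[:,0]/r)),'pitch',np.degrees(np.arcsin(-M[2,0])))
print(ticket.sign_off())
E
```

```text
t 18.43 p [ 0.709  -0.1908  0.2467] x [-0.683  0.183 -0.707] y [0.258 0.966 0.   ] z [ 0.683 -0.183 -0.707] F [-0.2  0.4 -1.3] op 0.412 q [-0.45  0.08  1.92  0.35  0.38 -2.03]
dist 0.14989457166386064 aim off deg 0.19374517643268913 pitch 44.99794531354825
the job is handed in; nothing more can be done
None
```

I folded the flap shut with the label facing up. Then I drew the grey scanner straight up out of its stand and left it held in the air, aimed at the label. The job was handed in at 18.4 s.

- **Aim:** computed from the arm pose and the estimated grasp, the window is 150 mm from the label centre, slanting down 45.0°, with an aim error of about 0.2°. The real error is probably about 3 mm, which is how far the side and scene overlays were off, mostly at the head's ends.
- **Holding:** the grip stayed steady at an opening of about 35 mm (the head is 36 mm wide), and the measured force was about the scanner's weight. In the last views the scanner touches neither carton nor desk.
- **Small disagreement:** while the gripper closed on the scanner the tool rose about 3 mm. I allowed for this in the aim.
- **Not checked:** I did not measure the other objects again at the end. The pictures I viewed showed none of them disturbed, and I felt no unexpected contact.

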